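# Centre the egg cup on its stand

### The arm

A 6-joint arm with a two-finger parallel gripper is mounted at the origin on the work surface; the furniture and walls round the work are solid. World frame = base frame: x ahead of the robot, y to its left, z up, the work surface at z = 0. Lengths are in m, angles in rad, forces in N, time in s.
With the tool pointing down it reaches from about 0.375 to 0.9 m from the base axis. Payload 3.1 kg.
Tool frame: the origin (TCP) lies at the very end of the fingers, on their centre line; the grasp point (between the pads) lies 19 mm behind it (tcp_to_grasp is the distance from the TCP to the grasp point, in m); z points along the fingers, y is the direction in which the jaws open and shut (so a half turn about z gives the same grasp; the last joint's range is limited). The gripper opens to 85 mm and grips with 20 to 120 N. Pads are 22 mm wide; open, the fingers measure 114 mm over their backs; the gripper's body (76 mm by 85 mm) begins 54 mm behind the grasp point. The pads swing forward as they close: fully open they stand 13 mm farther back than shut.
Start: joints at [1.03, 0.527, 1.433, -0, 1.181, -0.178], TCP at [0.221, 0.585, 0.231] pointing down, gripper open.
Joint ranges: [-3.08, 3.08], [-0.75, 2.2], [0.22, 2.44], [-1.43, 4.57], [0, 2.65], [-2.85, 2.85]. Speed limits (rad/s): [2.79, 2.79, 3.14, 3.14, 3.14, 3.14].

### API

Orientations are given as a unit quaternion [x, y, z, w].
In Python, from station import sense, snapshot, camera_info, sign_off, tcp_to_grasp gives the robot as it stands.
- The arm moves only by the shell command python3 -m inch 'ROWS' [FORCE]. ROWS is JSON, a list of rows, each a list of 3 entries, a list of its own where there are three numbers: the closure, from -1 (fully open) to 1 (shut), so that 0 is half open, then the shift along the tool's x, y, z normalised to -1 to 1, where 1 is 10 cm, then the turn, a rotation vector about the tool's x, y, z normalised to -1 to 1, where 1 is 360 degrees. In form: [[jaw, [dx, dy, dz], [ax, ay, az]], ...]. A call has 1 to 20 rows; each row is the pose to reach, as a shift and turn from the pose commanded when the call began, along the tool's axes at that moment, turning the shorter way round; what a row does not reach only later rows make up. A row lasts 1/10 s, in which the tool goes at most 50 mm and 8.59 degrees, less where a joint would pass 70% of its speed; a pose out of reach is approached as far as the arm can. A call with a number of a shift or a turn outside -1 to 1 is refused whole. A call with a gripper value outside its range is refused whole. The fingers move at their own pace and stop on an object; FORCE is the grip in N (left out, the last holds). Time passes only in rows, so rows that repeat a pose let the fingers close. It gives the time, the measured TCP pose, the force and the opening at its end, in the units of the state.
- sense(): the state, without advancing time (a new reading comes with each control period).
- snapshot(name): name is "scene" or "top" or "wrist"; returns (picture, depth): 420x560x3 uint8, blue, green, red; 420x560 float32, m along the optical axis (not along the pixel's ray), 0 where there is no reading.
- camera_info(name): a dict with "K" (3x3 intrinsics, pixels), "origin" and "orientation" of the camera in the world. Camera axes: x right, y down, z forward; pixel columns grow to the right and rows downward; lengths in m; the calibration is good to about 2 mm. A picture is of the moment at which its call begins: read the wrist's pose just before it. camera_info takes no time and is no camera call; for the wrist camera it gives the pose at the moment of the call.
- sign_off(): hands the job in, once; it reports no verdict.
The state is a dict: "t": time; "q": joint angles; "qd": joint speeds; "tau": joint torques, N m; "tcp_pos": TCP position; "tool_rot": TCP orientation; "force": force on the tool from outside, world axes, zero at the start; "ft_torque": the same for the moment, N m; "finger_gap": opening from 0.0 (shut) to 1.0 (fully open).
Only numpy, scipy, OpenCV 4.12 (cv2) and the standard library are available. Lean on these libraries where they do the work, as an engineer would, in place of code of your own. Each camera call takes 0.05 s, during which the arm holds its last target.

### The job

The egg cup, with a boiled egg standing loose in it, was set down off-centre on the little wooden stand. Nudge it with light touches of the fingertips until it stands in the middle of the stand, over the dark inlaid ring. Do not grip, lift or tip the cup, keep the egg in it, leave the stand where it is, and do not disturb the things lying around.

Things in the scene. Friction and masses are not known exactly. Their poses are not given: they have to be found in the camera images.
- stand: low round wooden serving stand, loose on the table, 0.9 kg: flat plate 116 mm across with no lip, its top 54 mm above the table, on a turned foot 86 mm across. Origin: centre of the underside; z up. A flat dark wooden ring (47 mm outside, 39 mm inside diameter) is inlaid round the middle of the plate, level with the wood. A tall upright cane screen stands behind the table, its face 0.61 m ahead of the robot's base (y from -0.25 to 0.55 m): keep wrist and gripper clear of it.
- stand_middle (a point): the middle of the top of the stand's plate, centre of the inlaid ring, where the middle of the cup's foot belongs
- cup: white glazed egg cup, round, 28 mm high, about 0.12 kg, standing off-centre on the stand's plate; wobbly: it stands on a narrow foot 30 mm across, over a 20 mm stem, and its bowl is wider than its foot, 44 mm across at its widest, 19 mm above the foot's underside (43 mm at the rim), so a finger coming down beside it touches the bowl. Slides with little force (under 1.5 N) when pushed slowly at the bowl's widest part or below. Origin: centre of the foot's underside; z up.
- egg: small brown egg, 45 mm long and 36 mm across, about 0.04 kg, standing loose in the cup, blunt end down; its top is about 58 mm above the stand's plate. Origin: its lowest point, the blunt end, about 13 mm above the underside of the cup's foot; z towards its pointed end
- walnut_a: walnut in its shell, 32 mm, loose on the table beside the stand (to be left alone)
- walnut_b: walnut in its shell, 32 mm, loose on the table beside the stand (to be left alone)
- cutter_round: round tinplate pastry cutter with a bow handle, 66 mm across, 41 mm high, loose on the table to the left of the stand (to be left alone). Origin: centre of the underside
Things that resemble listed ones, but are neither listed nor needed, are in the scene too. What is shaped like the egg but purple or red is not meant. Leave any red look-alike of the cup alone.

How it is judged:
By the outcome, as a careful person would: the job done as asked, in the order asked, and still so for the second after the job is handed in, with the robot touching nothing.
It also fails if it takes over 48 s, if anything falls off the work surface, if the arm or the gripper's body presses on something with over 40 N, if the wrist force passes 120 N, or if a joint passes its speed limit or range.

## Working session

There is one attempt and no reset: what is moved stays moved. The work goes in short steps, Python scripts to look and compute and a shell command to move; the robot and the scene stay as the last step left them, time stands still between calls to the robot, and variables do not carry over. Pictures are saved under pics/ and viewed, and the job is handed in when it is done.

```bash
mkdir -p pics; ls; python3 - <<'E'
from station import sense,snapshot,camera_info,tcp_to_grasp
import cv2,numpy as np
print(sense(),tcp_to_grasp)
for n in("scene","top"):
    p,d=snapshot(n);cv2.imwrite(f"pics/{n}0.png",p);np.savez(f"/tmp/{n}0.npz",p=p,d=d,**camera_info(n));print(n,camera_info(n))
print(sense()['t'])
E
```

```text
pics
{'t': 0.0, 'q': array([ 1.03048334e+00,  5.28471394e-01,  1.43391153e+00, -3.15887682e-05,
        1.18135494e+00, -1.78516360e-01]), 'qd': array([ 0.00041863, -0.00118771,  0.00011565,  0.00068069,  0.00168908,
       -0.0010504 ]), 'tau': array([ 4.35584398e-04, -4.42347801e+01, -1.78028208e+01, -3.14508570e-04,
        8.36292602e-03, -6.13305119e-06]), 'tcp_pos': array([0.22084118, 0.58392419, 0.23032745]), 'tool_rot': array([ 1.79907283e-01,  9.83682987e-01, -1.00920414e-03, -3.63590842e-04]), 'force': array([ 0.18083944,  0.49616487, -0.41092243]), 'ft_torque': array([-0.01345322, -0.00766712,  0.00507042]), 'finger_gap': 0.9994522745403959} 0.0187
scene {'K': array([[440.64299067,   0.        , 274.84410274],
       [  0.        , 440.64299067, 208.0460943 ],
       [  0.        ,   0.        ,   1.        ]]), 'origin': array([0.03763951, 0.41168565, 0.63495163]), 'orientation': array([-0.31693599,  0.85467265, -0.3839864 ,  0.14710771])}
top {'K': array([[407.03623649,   0.        , 286.20981094],
       [  0.        , 407.03623649, 209.24180852],
       [  0.        ,   0.        ,   1.        ]]), 'origin': array([ 0.33661345, -0.05258379,  0.93443759]), 'orientation': array([-0.69513738,  0.71555674, -0.0446062 ,  0.052658  ])}
0.1
```

View pics/scene0.png

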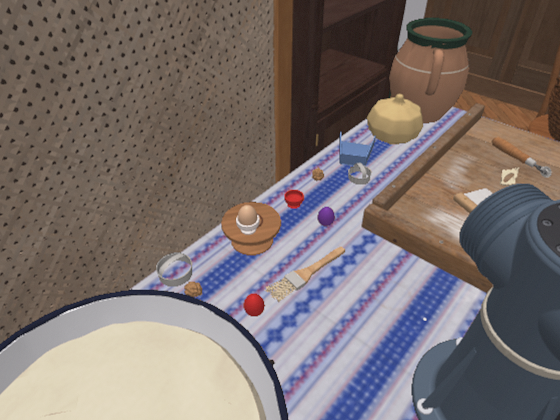

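View pics/top0.png

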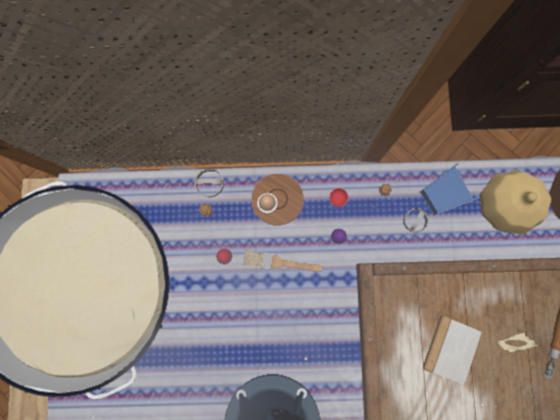

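The scene image shows the white cup with the brown egg on the stand at (248,220), with the stand at (250,228). In the top image the cup is at (267,203) and the stand at (278,199).

Possible confusions, by top-image pixel:
- **Cup:** the red cup at (339,197).
- **Egg:** the red egg at (224,256) and the purple egg at (339,236).
- **Walnuts:** (206,210) and (385,189).
- **Cutters:** round at (209,182) and another at (415,220).

I choose the white cup with the brown egg on the stand. Next is a close crop and measurement.

```bash
cat > h.py <<'E'
import numpy as np,cv2
from scipy.spatial.transform import Rotation as R
def ray(c,uv,z):
    d=np.linalg.inv(c['K'])@np.array([uv[0],uv[1],1.]); d=R.from_quat(c['orientation']).as_matrix()@d
    o=c['origin']; return o+d*(z-o[2])/d[2]
def proj(c,p):
    q=R.from_quat(c['orientation']).as_matrix().T@(np.asarray(p)-c['origin']); q=c['K']@q; return q[:2]/q[2]
def cloud(c,d):
    v,u=np.mgrid[:420,:560]; k=np.stack([u,v,np.ones_like(u)],-1)@np.linalg.inv(c['K']).T*d[...,None]
    return k@R.from_quat(c['orientation']).as_matrix().T+c['origin']
E
python3 - <<'E'
from h import *
for n,(x,y) in(("top",(278,199)),("scene",(250,225))):
    c=dict(np.load(f"/tmp/{n}0.npz")); p=c['p'];d=c['d']
    cv2.imwrite(f"pics/{n}0c.png",cv2.resize(p[y-50:y+50,x-60:x+60],None,fx=6,fy=6,interpolation=cv2.INTER_CUBIC))
    X=cloud(c,d); 
    m=(abs(X[...,2]-.054)<.006)&(d>0); m[:y-40]=0;m[y+40:]=0;m[:,:x-40]=0;m[:,x+40:]=0
    cs,_=cv2.findContours(m.astype(np.uint8),0,1); k=max(cs,key=cv2.contourArea); e=cv2.fitEllipse(cv2.convexHull(k)); print(n,'plate z',np.median(X[m][:,2]),e,ray(c,e[0],.054))
    for nm,g in dict(cupw=(p.min(-1)>150)).items():
        g=g.copy();g[:y-22]=0;g[y+22:]=0;g[:,:x-25]=0;g[:,x+25:]=0
        g&=X[...,2]>.06
        print(nm,g.sum(),X[g].mean(0) if g.any() else 0)
    g=(X[...,2]>.09)&(abs(np.indices(d.shape)[0]-y)<30)&(abs(np.indices(d.shape)[1]-x)<30); print('egg',g.sum(),X[g].mean(0),X[g].max(0),X[g].min(0))
    print('red etc')
c=dict(np.load("/tmp/top0.npz"))
for nm,uv,z in(("redcup",(339,197),.02),("wA",(206,210),.016),("wB",(385,189),.016),("cut",(209,182),.02),("redegg",(224,256),.02),("purp",(339,236),.02),("brush",(255,260),.01)):print(nm,ray(c,uv,z))
E
```

```text
top plate z 0.054276939087455456 ((277.3600769042969, 199.24349975585938), (51.90874481201172, 52.386566162109375), 70.99366760253906) [ 0.48142147 -0.02548134  0.054     ]
cupw 91 [ 0.46637835 -0.00581114  0.08211276]
egg 236 [ 0.45846941 -0.00871191  0.16338609] [0.48685333 0.01181902 0.93443759] [ 0.33661345 -0.05258379  0.09077817]
red etc
scene plate z 0.05328101444024824 ((250.3518524169922, 223.26333618164062), (42.675533294677734, 60.054786682128906), 85.79524230957031) [ 0.47894011 -0.01884086  0.054     ]
cupw 130 [0.46324176 0.00582613 0.08187509]
egg 258 [0.44713709 0.01983943 0.12388541] [0.48366014 0.41168565 0.63495163] [ 0.03763951 -0.0189005   0.09002971]
red etc
redcup [ 0.48794422 -0.16470295  0.02      ]
wA [0.46772118 0.13925617 0.016     ]
wB [ 0.50395177 -0.27099162  0.016     ]
cut [0.53183505 0.13145699 0.02      ]
redegg [0.36203572 0.09815683 0.02      ]
purp [ 0.39931374 -0.1606432   0.02      ]
brush [0.35135691 0.02980039 0.01      ]
```

```bash
ls pics
```

```text
scene0.png
scene0c.png
top0.png
top0c.png
```

View pics/top0c.png

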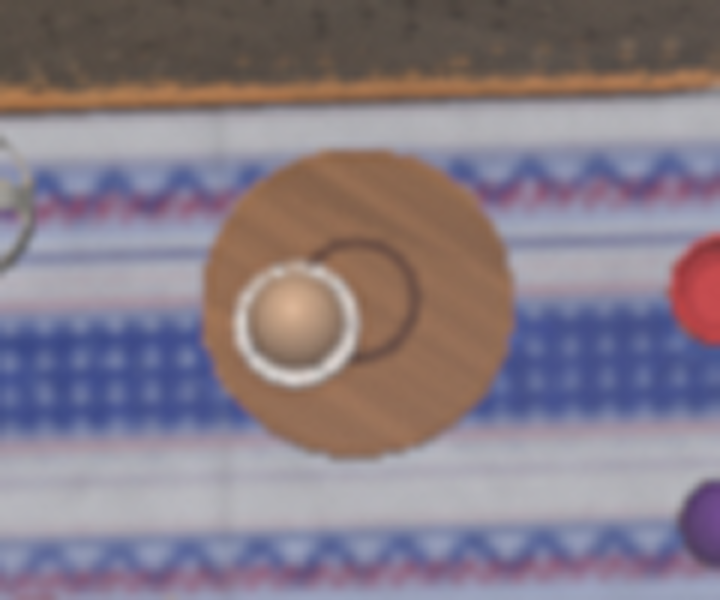

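View pics/scene0c.png

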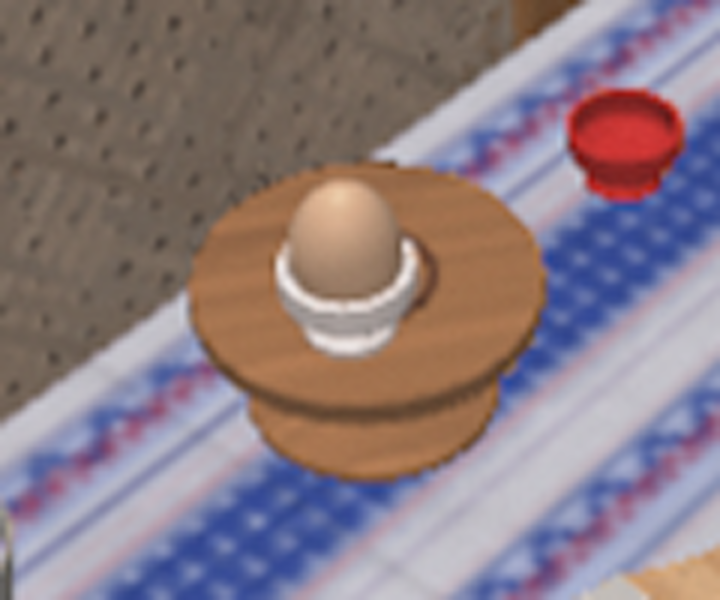

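```bash
python3 - <<'E'
from h import *
from station import sense
c=dict(np.load("/tmp/top0.npz"));s=dict(np.load("/tmp/scene0.npz"))
px=lambda x,y,ox,oy:(ox+(x+.5)/6-.5,oy+(y+.5)/6-.5)
ring=ray(c,px(359.5,301,218,149),.054); rim=ray(c,px(297.5,324.5,218,149),.082)
print('ring',ring,'rim',rim)
# scene: rim ellipse visible x 275..419; foot bottom ~ (347,340)
print('scene plate->px',(proj(s,[*ring[:2],.054])-[190,175])*6,'rim', (proj(s,rim)-[190,175])*6,'foot',(proj(s,[*rim[:2],.054])-[190,175])*6)
X=cloud(s,s['d']);
for n,k in(("top",c),("scene",s)):
    X=cloud(k,k['d']); g=(X[...,2]>.1)&(np.hypot(X[...,0]-rim[0],X[...,1]-rim[1])<.03);print(n,'eggtop',X[g].mean(0),g.sum())
    g=(X[...,2]>.066)&(np.hypot(X[...,0]-rim[0],X[...,1]-rim[1])<.035);P=X[g];print(P[:,:2].min(0),P[:,:2].max(0))
v=ring[:2]-rim[:2];L=np.hypot(*v);a=np.arctan2(v[1],v[0]);print('push',L,np.degrees(a))
st=sense();Rm=R.from_quat(st['tool_rot']).as_matrix();print(Rm.round(3))
E
```

```text
ring [ 0.4825078  -0.02581552  0.054     ] rim [ 0.47011873 -0.00454582  0.082     ]
scene plate->px [368.90376926 273.29105234] rim [347.05455108 260.58739293] foot [351.37548993 325.82712517]
top eggtop [ 0.46916423 -0.00500851  0.10678315] 154
[ 0.44854471 -0.02545057] [0.49092622 0.01551592]
scene eggtop [0.46716523 0.00074271 0.10559542] 143
[ 0.44843386 -0.02051313] [0.49018273 0.01836537]
push 0.024614820524116694 -59.780270385890866
[[-0.935  0.354 -0.001]
 [ 0.354  0.935 -0.002]
 [ 0.    -0.002 -1.   ]]
```

```bash
python3 - <<'E'
from h import *
s=dict(np.load("/tmp/scene0.npz"));c=dict(np.load("/tmp/top0.npz"))
X=cloud(c,c['d']);m=(c['d']>0);m[:,200:]=0;m[:170]=0
print('bowl max z',np.percentile(X[m][:,2],[50,95,99.5]),X[m][:,:2].min(0),X[m][:,:2].max(0))
E
python3 -m inch '[[0.53,[-0.4,-0.4,0],[0,0,0.0239]],[0.53,[-0.8,-0.8,0],[0,0,0.0477]],[0.53,[-1,-1,0],[0,0,0.0716]],[0.53,[-1,-1,0],[0,0,0.0954]],[0.53,[-1,-1,0],[0,0,0.1083]]]'
```

```text
bowl max z [0.09880181 0.12716964 0.13534628] [-0.23494109  0.15039381] [0.78115887 1.19675941]
t: 0.6
tcp_pos: [0.2798, 0.4541, 0.2311]
tool_rot: [0.501, 0.865, -0.001, -0.0]
force: [-0.3, 0.4, -0.0]
finger_gap: 0.235
```

```bash

python3 -m inch '[[0.53,[-0.45,-0.07,0],[0,0,0]],[0.53,[-0.9,-0.14,0],[0,0,0]],[0.53,[-1,-0.14,0],[0,0,0]]]'
python3 -m inch '[[0.53,[-0.45,-0.07,0],[0,0,0]],[0.53,[-0.9,-0.14,0],[0,0,0]],[0.53,[-1,-0.14,0],[0,0,0]]]'
python3 -m inch '[[0.53,[-0.45,-0.07,0],[0,0,0]],[0.53,[-0.9,-0.14,0],[0,0,0]],[0.53,[-1,-0.14,0],[0,0,0]]]'
python3 -m inch '[[0.53,[-0.4,-0.07,0],[0,0,0]],[0.53,[-0.8,-0.14,0],[0,0,0]],[0.53,[-1,-0.14,0],[0,0,0]],[0.53,[-1,-0.14,0],[0,0,0]]]'
python3 - <<'E'
from station import *
import cv2,numpy as np
p,d=snapshot("wrist");cv2.imwrite("pics/w1.png",p);print(camera_info("wrist"))
np.savez("/tmp/w1.npz",p=p,d=d,**camera_info("wrist"))
s=sense();print(s['t'],s['tcp_pos'],s['q'])
E
```

```text
t: 0.9
tcp_pos: [0.3176, 0.3588, 0.2308]
tool_rot: [0.499, 0.867, -0.002, -0.0]
force: [0.7, 0.7, 0.1]
finger_gap: 0.234
t: 1.2
tcp_pos: [0.3568, 0.2662, 0.2312]
tool_rot: [0.5, 0.866, -0.001, 0.0]
force: [-0.9, 1.0, -0.0]
finger_gap: 0.236
t: 1.5
tcp_pos: [0.3961, 0.1733, 0.2314]
tool_rot: [0.5, 0.866, 0.0, 0.001]
force: [0.0, 0.0, 0.3]
finger_gap: 0.233
t: 1.9
tcp_pos: [0.4347, 0.0812, 0.2314]
tool_rot: [0.499, 0.866, 0.001, 0.001]
force: [-0.1, 0.6, 0.5]
finger_gap: 0.235
{'K': array([[329.00707999,   0.        , 278.9162152 ],
       [  0.        , 329.00707999, 208.175253  ],
       [  0.        ,   0.        ,   1.        ]]), 'origin': array([0.39100687, 0.15326298, 0.37324291]), 'orientation': array([0.95253802, 0.25716636, 0.04223721, 0.15733026])}
1.95 [0.43329235 0.08230053 0.2312084 ] [-6.74160051e-02  2.80904066e-01  1.87421777e+00  1.22149167e-03
  9.86515301e-01 -5.94600598e-01]
```

View pics/w1.png

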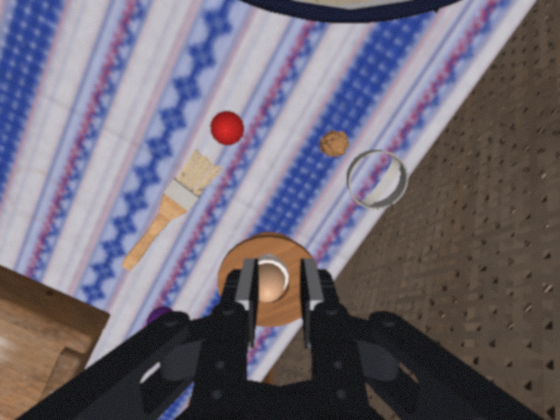

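The wrist image shows the cup and egg at (270,280), lined up just about between the fingertips at (250,280) and (305,280). The walnut at (335,143), the cutter at (377,178) and the red egg at (227,128) are all clear of the path.

```bash

python3 -m inch '[[0.53,[-0.2,-0.06,0],[0,0,0]],[0.53,[-0.44,-0.11,0.1],[0,0,0]],[0.53,[-0.44,-0.11,0.4],[0,0,0]],[0.53,[-0.44,-0.11,0.7],[0,0,0]],[0.53,[-0.44,-0.11,0.95],[0,0,0]],[0.53,[-0.44,-0.11,0.95],[0,0,0]]]'
python3 - <<'E'
from station import *
import cv2,numpy as np
s=sense();print(s['t'],s['tcp_pos'])
p,d=snapshot("wrist");cv2.imwrite("pics/w2.png",p);c=camera_info("wrist")
np.savez("/tmp/w2.npz",p=p,d=d,**c)
from h import *
print('cup',proj(c,[.4701,-.0045,.073]),'ring',proj(c,[.4825,-.0258,.054]),'tcp',proj(c,s['tcp_pos']))
E
```

```text
t: 2.55
tcp_pos: [0.4424, 0.0406, 0.1339]
tool_rot: [0.497, 0.868, -0.001, -0.004]
force: [-0.6, 0.1, -0.4]
finger_gap: 0.236
2.55 [0.44236572 0.04058126 0.13387501]
cup [280.66892865 294.22362969] ring [280.47923031 307.41893347] tcp [278.74782542 271.43592809]
```

View pics/w2.png

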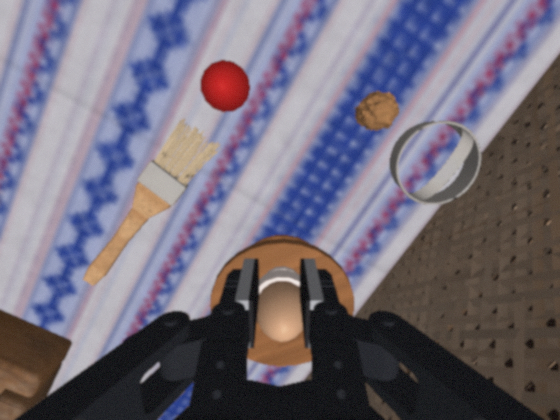

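The cup at (281,285) is centred between the fingertips at (247,285) and (315,285), and the fingertips are still on the near side of it. Next I descend behind the cup.

```bash

python3 -m inch '[[0.53,[0,0,0.2],[0,0,0]],[0.53,[0,0,0.4],[0,0,0]],[0.53,[0,0,0.55],[0,0,0]],[0.53,[0,0,0.65],[0,0,0]],[0.53,[0,0,0.68],[0,0,0]],[0.53,[0,0,0.68],[0,0,0]],[0.53,[0,0,0.68],[0,0,0]]]'
python3 - <<'E'
from station import *
import cv2,numpy as np
s=sense();print(s['t'],s['tcp_pos'],s['force'])
p,d=snapshot("scene");x,y=250,225;cv2.imwrite("pics/s3.png",cv2.resize(p[y-50:y+50,x-60:x+60],None,fx=6,fy=6,interpolation=cv2.INTER_CUBIC))
s=sense();print(s['t'],s['tcp_pos'],s['force'])
E
```

```text
t: 3.3
tcp_pos: [0.4459, 0.0385, 0.069]
tool_rot: [0.498, 0.867, 0.0, 0.001]
force: [0.3, 0.3, -0.1]
finger_gap: 0.235
3.3 [0.4459205  0.03850741 0.06904022] [ 0.26594181  0.30855135 -0.0642527 ]
3.35 [0.44593165 0.03845109 0.06905914] [-0.0798513   0.35054264 -0.8418884 ]
```

View pics/s3.png

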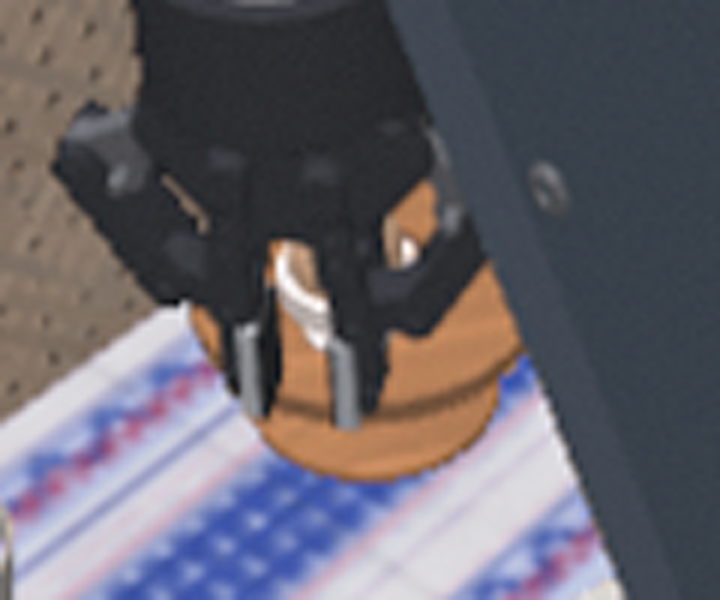

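The fingertips, at (250,370) and (345,380), are behind the bowl with clear space between them and it, at plate height. Now a slow approach and the first push.

```bash

python3 -m inch '[[0.53,[0,0,0.03],[0,0,0]],[0.53,[0,0,0.055],[0,0,0]],[0.53,[-0.02,0,0.055],[0,0,0]],[0.53,[-0.04,0,0.055],[0,0,0]],[0.53,[-0.06,0,0.055],[0,0,0]],[0.53,[-0.08,0,0.055],[0,0,0]],[0.53,[-0.1,0,0.055],[0,0,0]],[0.53,[-0.12,0,0.055],[0,0,0]],[0.53,[-0.13,0,0.055],[0,0,0]],[0.53,[-0.14,0,0.055],[0,0,0]],[0.53,[-0.15,0,0.055],[0,0,0]]]'
python3 -m inch '[[0.53,[-0.007,0,0],[0,0,0]],[0.53,[-0.014,0,0],[0,0,0]],[0.53,[-0.021,0,0],[0,0,0]],[0.53,[-0.028,0,0],[0,0,0]],[0.53,[-0.035,0,0],[0,0,0]],[0.53,[-0.042,0,0],[0,0,0]],[0.53,[-0.049,0,0],[0,0,0]],[0.53,[-0.056,0,0],[0,0,0]],[0.53,[-0.063,0,0],[0,0,0]],[0.53,[-0.07,0,0],[0,0,0]],[0.53,[-0.077,0,0],[0,0,0]],[0.53,[-0.084,0,0],[0,0,0]],[0.53,[-0.09,0,0],[0,0,0]],[0.53,[-0.09,0,0],[0,0,0]]]'
python3 - <<'E'
from station import *
from h import *
s=sense();print(s['t'],s['tcp_pos'],s['force'])
p,d=snapshot("scene");x,y=250,225;a=cv2.resize(p[y-40:y+40,x-40:x+40],None,fx=5,fy=5,interpolation=cv2.INTER_CUBIC)
p,d=snapshot("wrist");c=camera_info("wrist");np.savez("/tmp/w4.npz",p=p,d=d,**c);b=cv2.resize(p[200:360,200:360],(400,400),interpolation=cv2.INTER_CUBIC)
cv2.imwrite("pics/s4.png",np.hstack([a,b]))
E
```

```text
t: 4.45
tcp_pos: [0.4529, 0.0254, 0.0628]
tool_rot: [0.498, 0.867, -0.0, -0.0]
force: [0.5, -0.3, 0.1]
finger_gap: 0.237
t: 5.85
tcp_pos: [0.4576, 0.0176, 0.0628]
tool_rot: [0.498, 0.867, 0.0, 0.0]
force: [-0.7, 0.1, 0.2]
finger_gap: 0.233
5.85 [0.45757525 0.01760367 0.06282536] [-0.73543715  0.06530892  0.16223074]
```

View pics/s4.png

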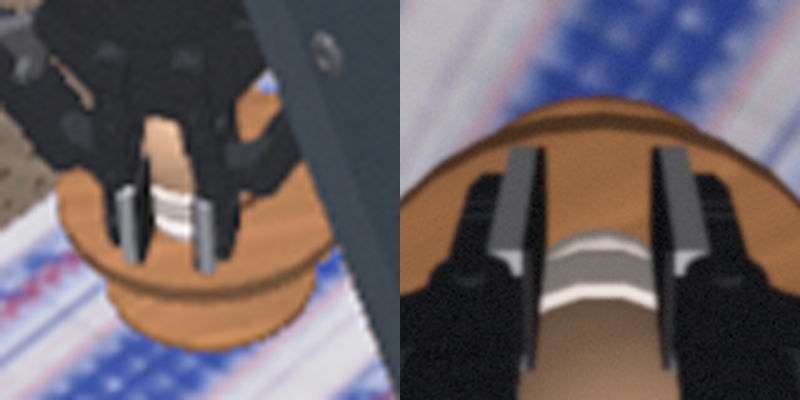

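The left half (scene) shows the fingertips at (128,225) and (205,235) just reaching the bowl's near side. The right half (wrist) shows the rim edge at (600,245), centred between the fingertips, with the egg in place. I carry on slowly, stopping short of the goal.

```bash

python3 -m inch '[[0.53,[-0.007,0,0],[0,0,0]],[0.53,[-0.014,0,0],[0,0,0]],[0.53,[-0.021,0,0],[0,0,0]],[0.53,[-0.028,0,0],[0,0,0]],[0.53,[-0.035,0,0],[0,0,0]],[0.53,[-0.042,0,0],[0,0,0]],[0.53,[-0.049,0,0],[0,0,0]],[0.53,[-0.056,0,0],[0,0,0]],[0.53,[-0.063,0,0],[0,0,0]],[0.53,[-0.07,0,0],[0,0,0]],[0.53,[-0.077,0,0],[0,0,0]],[0.53,[-0.084,0,0],[0,0,0]],[0.53,[-0.091,0,0],[0,0,0]],[0.53,[-0.098,0,0],[0,0,0]],[0.53,[-0.105,0,0],[0,0,0]],[0.53,[-0.112,0,0],[0,0,0]],[0.53,[-0.118,0,0],[0,0,0]],[0.53,[-0.122,0,0],[0,0,0]],[0.53,[-0.125,0,0],[0,0,0]],[0.53,[-0.125,0,0],[0,0,0]]]'
python3 - <<'E'
from station import *
from h import *
s=sense();print(s['t'],s['tcp_pos'],s['force'])
p,d=snapshot("scene");x,y=250,225;a=cv2.resize(p[y-40:y+40,x-40:x+40],None,fx=5,fy=5,interpolation=cv2.INTER_CUBIC)
p,d=snapshot("wrist");c=camera_info("wrist");b=cv2.resize(p[200:360,200:360],(400,400),interpolation=cv2.INTER_CUBIC)
cv2.imwrite("pics/s5.png",np.hstack([a,b]))
E
```

```text
t: 7.95
tcp_pos: [0.4638, 0.0068, 0.0628]
tool_rot: [0.498, 0.867, -0.0, 0.0]
force: [0.5, 0.6, -0.0]
finger_gap: 0.238
7.95 [0.46377409 0.00684312 0.06281708] [ 0.52260116  0.60619661 -0.03298278]
```

View pics/s5.png

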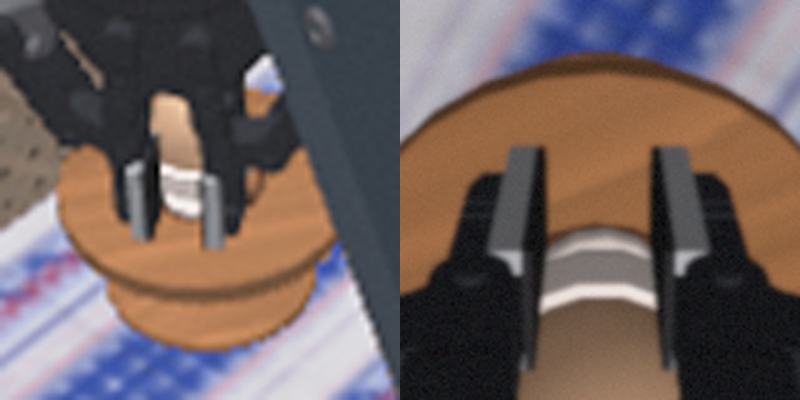

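The relative view is unchanged, so the cup slides upright with the fingers. I back off to measure.

```bash

python3 -m inch '[[0.53,[0.05,0,0],[0,0,0]],[0.53,[0.15,0,0],[0,0,0]],[0.53,[0.25,0,0],[0,0,0]],[0.53,[0.4,0,-0.2],[0,0,0]],[0.53,[0.7,0,-0.5],[0,0,0]],[0.53,[1,0,-0.8],[0,0,0]],[0.53,[1,0,-0.8],[0,0,0]],[0.53,[1,0,-0.8],[0,0,0]]]'
cat > look.py <<'E'
import sys
from station import *
from h import *
s=sense();print(s['t'],s['tcp_pos'])
p,d=snapshot("top");c=camera_info("top");x,y=278,199
np.savez("/tmp/"+sys.argv[1]+".npz",p=p,d=d,**c)
a=cv2.resize(p[y-50:y+50,x-60:x+60],None,fx=6,fy=6,interpolation=cv2.INTER_CUBIC)
cv2.imwrite("pics/"+sys.argv[1]+".png",a)
f=a[100:500,150:570]; hsv=cv2.cvtColor(f,cv2.COLOR_BGR2HSV)
w=((hsv[...,1]<70)&(hsv[...,2]>130)).astype(np.uint8)
# keep the component nearest the plate centre
n,l,st,ce=cv2.connectedComponentsWithStats(w)
for i in range(1,n):
    if st[i,4]>800:
        k=cv2.findContours((l==i).astype(np.uint8),0,1)[0][0];(e,ax,_)=cv2.fitEllipse(cv2.convexHull(k))
        u=np.array([218+(e[0]+150+.5)/6-.5,149+(e[1]+100+.5)/6-.5]);print('white',st[i],np.round(u,2),np.round(ax,1),'->',ray(c,u,.082).round(4))
E
python3 look.py t6
```

```text
t: 8.85
tcp_pos: [0.4131, 0.0941, 0.1433]
tool_rot: [0.497, 0.868, 0.0, 0.001]
force: [-0.1, 0.8, 0.0]
finger_gap: 0.234
8.85 [0.41306678 0.09408606 0.14332673]
white [    0     0   420   400 73996] [287.03 198.74] [ 402.9 2211.5] -> [ 0.4773 -0.0469  0.082 ]
white [ 120  134  131  130 7360] [273.51 198.42] [129.7 130.3] -> [ 0.4788 -0.0182  0.082 ]
```

View pics/t6.png

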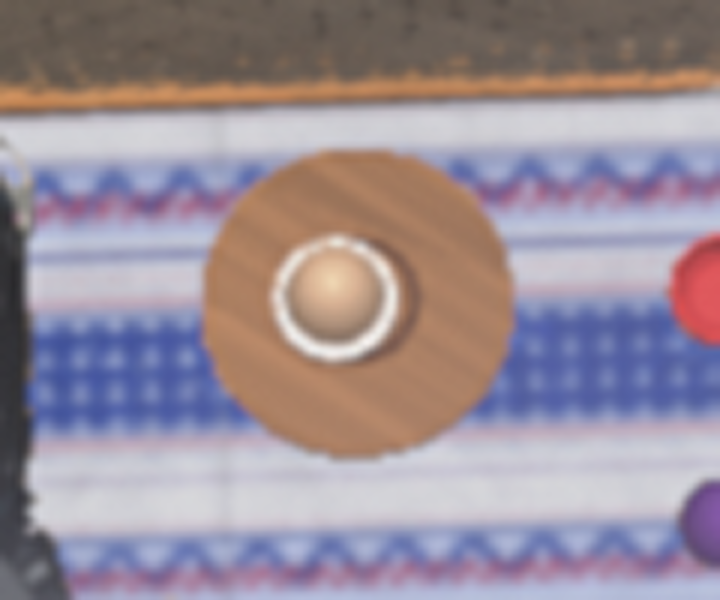

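```bash
python3 - <<'E'
from h import *
c=dict(np.load("/tmp/top0.npz"))
a=cv2.resize(c['p'][149:249,218:338],None,fx=6,fy=6,interpolation=cv2.INTER_CUBIC)
hsv=cv2.cvtColor(a,cv2.COLOR_BGR2HSV)
m=((hsv[...,0]<20)&(hsv[...,1]>70)).astype(np.uint8);m[:140]=0;m[480:]=0;m[:,:180]=0;m[:,540:]=0
k=max(cv2.findContours(m,0,1)[0],key=cv2.contourArea);e=cv2.fitEllipse(cv2.convexHull(k));print('plate',e)
px=lambda e:(218+(e[0]+.5)/6-.5,149+(e[1]+.5)/6-.5)
print(ray(c,px(e[0]),.054))
# ring: radial darkness minimum from rough centre, least squares circle
g=cv2.GaussianBlur(a,(0,0),3)[...,2].astype(float);pts=[]
for t in np.radians(np.arange(-115,80,4)):
    rr=np.arange(45,72,.5);v=np.array([g[int(round(301+r*np.sin(t))),int(round(359.5+r*np.cos(t)))] for r in rr]);i=v.argmin()
    if 2<i<len(rr)-3:pts.append((359.5+rr[i]*np.cos(t),301+rr[i]*np.sin(t)))
P=np.array(pts);A=np.c_[2*P,np.ones(len(P))]
for _ in range(4):
    x=np.linalg.lstsq(A,(P**2).sum(1),rcond=None)[0];r=np.sqrt(x[2]+x[:2]@x[:2]);res=abs(np.hypot(*(P-x[:2]).T)-r);k=res<max(2,1.5*np.median(res));P=P[k];A=A[k]
print('ring',x[:2],r,len(P),ray(c,px(x[:2]),.054))
E
```

```text
plate ((356.9984130859375, 301.5228271484375), (305.73626708984375, 308.8246154785156), 72.80320739746094)
[ 0.48234195 -0.02489671  0.054     ]
ring [356.87271262 299.33119649] 56.54716482460592 49 [ 0.48315447 -0.02487103  0.054     ]
```

The cup is at (.4788,-.0182) and the ring centre at about (.4827,-.0250), so 7.8 mm is left in the same direction. The egg is still in place.

```bash

python3 -m inch '[[0.53,[-0.3,0,0.3],[0,0,0]],[0.53,[-0.6,0,0.6],[0,0,0]],[0.53,[-0.7,0,0.75],[0,0,0]],[0.53,[-0.75,0,0.8],[0,0,0]],[0.53,[-0.8,0,0.8],[0,0,0]],[0.53,[-0.83,0,0.8],[0,0,0]],[0.53,[-0.86,0,0.8],[0,0,0]],[0.53,[-0.89,0,0.8],[0,0,0]],[0.53,[-0.91,0,0.8],[0,0,0]],[0.53,[-0.93,0,0.8],[0,0,0]],[0.53,[-0.94,0,0.8],[0,0,0]],[0.53,[-0.95,0,0.8],[0,0,0]],[0.53,[-0.96,0,0.8],[0,0,0]]]'
python3 -m inch '[[0.53,[-0.007,0,0],[0,0,0]],[0.53,[-0.014,0,0],[0,0,0]],[0.53,[-0.021,0,0],[0,0,0]],[0.53,[-0.028,0,0],[0,0,0]],[0.53,[-0.035,0,0],[0,0,0]],[0.53,[-0.042,0,0],[0,0,0]],[0.53,[-0.049,0,0],[0,0,0]],[0.53,[-0.056,0,0],[0,0,0]],[0.53,[-0.063,0,0],[0,0,0]],[0.53,[-0.07,0,0],[0,0,0]],[0.53,[-0.077,0,0],[0,0,0]],[0.53,[-0.084,0,0],[0,0,0]],[0.53,[-0.091,0,0],[0,0,0]],[0.53,[-0.098,0,0],[0,0,0]],[0.53,[-0.105,0,0],[0,0,0]],[0.53,[-0.11,0,0],[0,0,0]],[0.53,[-0.114,0,0],[0,0,0]],[0.53,[-0.117,0,0],[0,0,0]],[0.53,[-0.117,0,0],[0,0,0]],[0.53,[-0.117,0,0],[0,0,0]]]'
python3 -m inch '[[0.53,[0.03,0,0],[0,0,0]],[0.53,[0.1,0,0],[0,0,0]],[0.53,[0.25,0,0],[0,0,0]],[0.53,[0.4,0,-0.2],[0,0,0]],[0.53,[0.7,0,-0.5],[0,0,0]],[0.53,[1,0,-0.8],[0,0,0]],[0.53,[1,0,-0.8],[0,0,0]],[0.53,[1,0,-0.8],[0,0,0]]]'
python3 look.py t7
```

```text
t: 10.2
tcp_pos: [0.4617, 0.0103, 0.0628]
tool_rot: [0.498, 0.867, -0.0, -0.0]
force: [-1.2, -0.3, 0.1]
finger_gap: 0.234
t: 12.2
tcp_pos: [0.4676, 0.0002, 0.0628]
tool_rot: [0.498, 0.867, -0.0, 0.0]
force: [-0.6, 1.2, -0.5]
finger_gap: 0.233
t: 13.0
tcp_pos: [0.4168, 0.0876, 0.1433]
tool_rot: [0.497, 0.868, 0.0, 0.001]
force: [-0.2, 0.0, 0.3]
finger_gap: 0.232
13.0 [0.41675021 0.087569   0.14330883]
white [    0     0   420   400 73923] [287.18 198.74] [ 402.8 2219.4] -> [ 0.4773 -0.0472  0.082 ]
white [ 140  123  130  130 7322] [276.55 196.58] [130.  130.6] -> [ 0.4826 -0.0248  0.082 ]
```

View pics/t7.png

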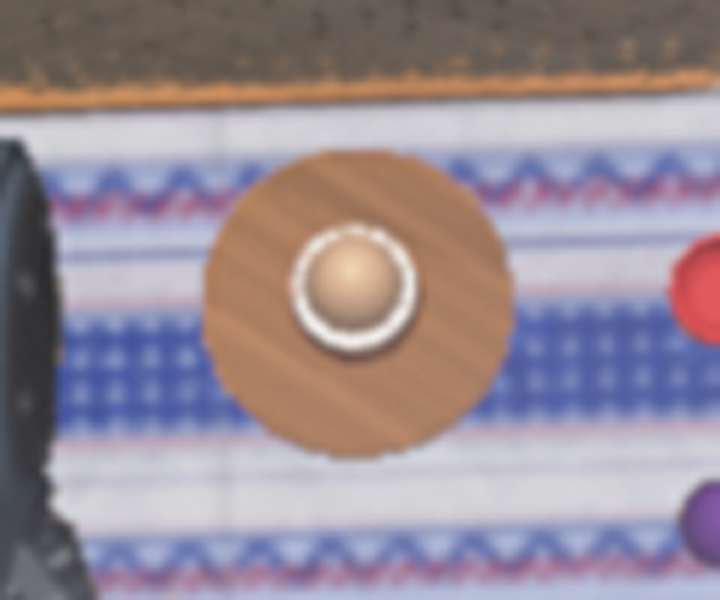

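In the top view the rim centre is at (355,288) in the crop, which projects to (.4826,-.0248), within about 1 mm of the ring. I retreat and cross-check with the other camera.

```bash

python3 -m inch '[[0.53,[0.3,0,-0.2],[0,0,0]],[0.53,[0.6,0,-0.5],[0,0,0]],[0.53,[1,0,-0.8],[0,0,0]],[0.53,[1,0,-0.8],[0,0,0]],[0.53,[1,0,-0.8],[0,0,0]]]'
python3 -m inch '[[0.53,[0.4,0,0],[0,0,0]],[0.53,[0.8,0,0],[0,0,0]],[0.53,[1,0,0],[0,0,0]],[0.53,[1,0,0],[0,0,0]],[0.53,[1,0,0],[0,0,0]],[0.53,[1,0,0],[0,0,0]]]'
python3 look.py t8
python3 - <<'E'
from station import *
from h import *
p,d=snapshot("scene");c=camera_info("scene");x,y=250,225;a=cv2.resize(p[y-50:y+50,x-60:x+60],None,fx=6,fy=6,interpolation=cv2.INTER_CUBIC)
for nm,pt,col in(("foot",[.4826,-.025,.054],(0,255,0)),("rim",[.4826,-.025,.082],(255,0,0))):
    print(nm,(proj(c,pt)-[190,175])*6)
th=np.linspace(0,2*np.pi,72)
for r,z in((.058,.054),(.0235,.054),(.015,.054),(.0215,.082)):
    for t in th:
        u=(proj(c,[.4826+r*np.cos(t),-.025+r*np.sin(t),z])-[190,175]+.5)*6-.5;cv2.circle(a,tuple(int(v) for v in u),1,(0,255,0),-1)
cv2.imwrite("pics/s8.png",a)
t0=np.load("/tmp/top0.npz")['p'].astype(int);t8=np.load("/tmp/t8.npz")['p'].astype(int)
cv2.imwrite("pics/diff.png",np.hstack([t8[150:300,180:440].astype(np.uint8),(abs(t8-t0)[150:300,180:440]).clip(0,255).astype(np.uint8)]))
E
```

```text
t: 13.55
tcp_pos: [0.367, 0.173, 0.2224]
tool_rot: [0.497, 0.868, -0.0, 0.0]
force: [0.5, -0.2, -0.2]
finger_gap: 0.239
t: 14.15
tcp_pos: [0.3172, 0.2581, 0.222]
tool_rot: [0.499, 0.867, -0.001, -0.0]
force: [0.2, -0.5, -0.9]
finger_gap: 0.241
14.15 [0.31724674 0.25814186 0.22203626]
white [    0     0   420   300 42606] [276.25 187.62] [332.6 547. ] -> [ 0.502  -0.0246  0.082 ]
white [ 140  123  130  128 6776] [276.49 196.36] [127.3 130. ] -> [ 0.4831 -0.0246  0.082 ]
white [    0   294   420   106 28442] [278.47 225.28] [146.2 494.8] -> [ 0.4213 -0.0273  0.082 ]
foot [366.95936151 274.48276185]
rim [363.07738909 209.48690322]
```

View pics/s8.png

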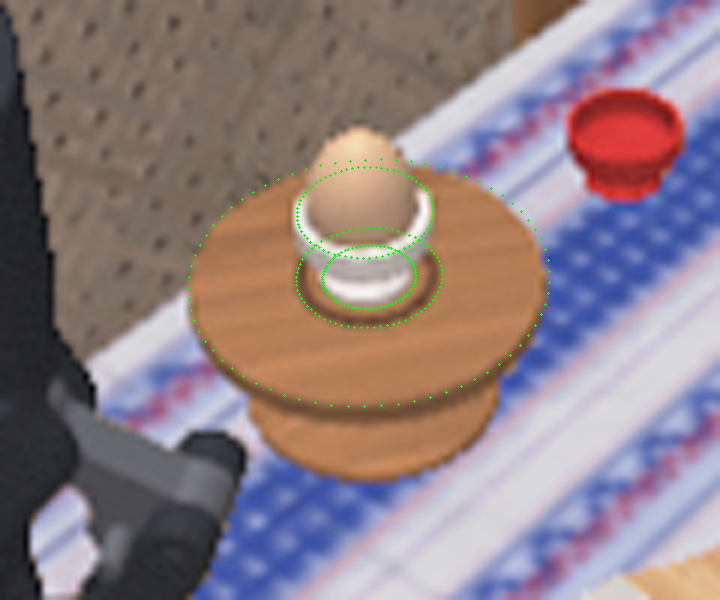

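View pics/diff.png

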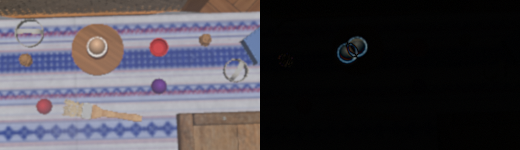

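The scene view shows the foot at (366,278) centred within the dark ring at (368,276), with the cup upright, the egg in it, and the stand matching its outline. In the top difference image only the cup has clearly moved. There is a faint trace at (285,60), on the walnut nearest the stand's left, probably shading from the arm.

```bash
python3 -c "
from station import *
print(sign_off())"
```

```text
the job is handed in; nothing more can be done
None
```

The cup now stands over the inlaid ring with the egg still in it, and I handed the job in at about 14 s. I set the fingers about 20 mm apart, came down behind the cup and slid it slowly in two touches along one line. The first moved it about 16 mm and the second about 8 mm. I never closed the fingers on it.

**Position:** the top camera puts the rim centre at (0.483, -0.025). My estimates of the ring and plate centre were (0.482–0.483, -0.025 to -0.026), so they agree to about 1 mm. The side camera shows the foot centred in the ring.

**Surroundings:** the stand's outline did not move. Comparing top pictures from before and after, only the cup clearly changed. A faint trace on the walnut to the left of the stand is probably arm shading; I did not check it further, but the fingers stayed well away from it.

**Disagreements:** early on, the side camera's depth outline placed the plate about 7 mm off in y from the top view. Projecting the top-view position into the side picture matched the plate's edges, so I used the top view. The white-colour fits of the final top pictures also differed by about 0.5 mm.

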